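# Unload a drawn clock cup from the die of a bench press

## Task

Pull the press's shuttle fully out to its stop by its red knob so that the die comes out from under the punch. Then lift the drawn brass cup straight out of the die, set it down without dropping it, mouth up, flat on the felt of the empty work tray, and leave the shuttle out for the next blank. Do not disturb the two finished cups or the other things on the bench.

Things in the scene. Friction and masses are not known exactly. Their poses are not given: they have to be found in the camera images.
- shuttle (a joint): Die shuttle of the fixed green arbor press: a steel plate sliding between two low rails on the press bed. 0 = fully home, die under the raised punch; 0.13 m = fully out at its stop. It moves along -y of die_mouth (to the right as the robot sees it), takes about 4 N (more when fast) and stays where left. Heights above the table: bed 20 mm, plate top 32 mm, rails 36 mm.
- punch (a point): Centre of the underside of the press's fixed, raised punch, 88 mm above the table, over the die's home position. Axes as for die_mouth. The press head above it is a block with its underside 155 mm above the table, from 41 mm before (-x) to 130 mm behind it and 36 mm to either side in y; the ram stands up to 350 mm, the column is behind (+x), the hand lever on the +y side. None of it moves.
- knob_grip (a point): Grip point, 64 mm above the table, on the axis of the shuttle's upright red knob: a cylinder of 22 mm diameter, from 42 to 78 mm above the table, 105 mm from the die's centre along -y, above the shuttle plate's outer end; moves with the shuttle. Axes of the press: x level, away from the operator (robot) across the slide direction; -y the way the shuttle comes out; z up.
- die_mouth (a point): Centre of the die cavity at the die's top face, 62 mm above the table; moves with the shuttle; axes as knob_grip. Dark steel die, 100 mm (x) by 96 mm (y). Round cavity 55 mm wide, 20 mm deep. A slot for the fingers, 36 mm wide and also 20 mm deep, is milled right across the die along x, through the cavity and out at both ends: grip the cup across x from above, fingers in the slot.
- cup: The formed brass cup that lies in the die at the start: round, 52 mm outside diameter, 26 mm tall, wall 2 mm, open at the top, flat bottom, about 110 g. Origin at the centre of its underside, z up through its mouth. In the die its underside is 42 mm and its rim 68 mm above the table, so 6 mm stands above the die's top face; 1.5 mm clearance all round.
- tray_empty: The empty one of three alike fixed work trays standing in a row on the right: shallow square wooden tray, 96 x 96 mm outside, 87 mm inside, rim 9 mm high, lined with blue felt whose surface is 4.5 mm above the table. Origin at the centre of its underside on the table; x and y parallel to its sides.
- tray_a: Work tray like tray_empty, holding the finished cup_a.
- tray_b: Work tray like tray_empty, holding the finished cup_b.
- cup_a: Finished brass cup, like cup, standing mouth up in tray_a; loose. Leave it.
- cup_b: Finished brass cup, like cup, standing mouth up in tray_b; loose. Leave it.
- loupe: Black eye loupe standing on the bench, 34 mm diameter, 36 mm tall, origin under its centre. Bystander.
- hammer: Small brass-headed hammer, 220 mm long, lying behind the trays, origin under its middle. Bystander.
- screwdriver: Small yellow-handled screwdriver, 150 mm long, lying at the front of the bench, origin under its middle. Bystander.
- oil: Green glass oil bottle with black cap, 42 mm diameter, 105 mm tall, origin under its centre. Bystander.
- movement: Watch movement in a round grey holder, 48 mm diameter, about 18 mm tall, behind the trays, origin under its centre. Bystander.

How it is judged (in metres and radians):
On the way, in this order (a step that is already met when the one before it is completed fails the run):
1. the shuttle is pulled fully out, to within 8 mm of its stop, with the cup still in the die (value of joint shuttle above 0.122 m and horizontal distance between cup and die_mouth below 0.008 m and z of cup in the frame of die_mouth below -0.015 m), for 0.2 s.
2. the cup is held clear above the die, its underside more than 10 mm over the die's top face (z of cup in the frame of die_mouth above 0.01 m and contact force between the fingers and cup above 0.5 N), for 0.1 s.
At the end, for the whole second after the job is handed in: The cup stands at rest and released, mouth up (within 0.08 rad), flat on the felt of the empty tray (underside less than 3 mm above the felt, centre within 25 mm of the tray's centre); the shuttle is still out, within 15 mm of its stop; the two finished cups stand flat in their own trays (horizontal distance between cup and tray_empty below 0.025 m and z of cup in the frame of tray_empty below 0.0075 m and angle between each of cup, cup_a, cup_b's own z axis and vertical below 0.08 rad and linear speed of cup below 0.01 m/s and value of joint shuttle above 0.115 m and horizontal distance between cup_a and tray_a below 0.025 m and z of cup_a in the frame of tray_a below 0.0075 m and horizontal distance between cup_b and tray_b below 0.025 m and z of cup_b in the frame of tray_b below 0.0075 m); the robot touches nothing.
It fails at once if the cup is dropped or let go anywhere but in the die or within about 8 mm of the felt (out of the fingers with its underside more than 13 mm above the table while not in the die) (contact force between the fingers and cup below 0.02 N and height (world z) of cup above 0.013 m and not (horizontal distance between cup and die_mouth below 0.03 m and z of cup in the frame of die_mouth below -0.01 m)).
It fails at once if a finished cup is shifted by more than 15 mm or tipped (distance of any of cup_a, cup_b from where it was at the start of the episode above 0.015 m or angle between any of cup_a, cup_b's own z axis and vertical above 0.3 rad).
It fails at once if a bystander (loupe, hammer, screwdriver, oil bottle, movement) is shifted by more than 30 mm (distance of any of loupe, hammer, screwdriver, oil, movement from where it was at the start of the episode above 0.03 m).
It also fails if it takes over 59 s, if anything falls off the work surface, if the arm or the gripper's body presses on something with over 40 N, if the wrist force passes 120 N, or if a joint passes its speed limit or range.

## Robot

A 7-joint arm with a two-finger parallel gripper is mounted at the origin on the work surface. World frame = base frame: x ahead of the robot, y to its left, z up, the work surface at z = 0. Lengths are in mm, angles in rad, forces in N, time in s.
With the tool pointing down it reaches from about 400 to 875 mm from the base axis. Payload 19.3 kg.
Tool frame: the origin (TCP) lies at the very end of the fingers, on their centre line; the grasp point (between the pads) lies 19 mm behind it; z points along the fingers, y is the line along which they close (so a half turn about z gives the same grasp; the last joint's range is limited). The gripper opens to 85 mm and grips with 20 to 120 N. Pads are 22 mm wide; open, the fingers measure 114 mm over their backs; the gripper's body (76 mm by 85 mm) begins 54 mm behind the grasp point. The pads swing forward as they close: fully open they stand 13 mm farther back than shut.
Start: joints at [-1.32, 0.521, -0.036, 1.599, 0.021, 1.021, -0.113], TCP at [197.097, 593.099, 198.391] pointing down, gripper open.
Joint ranges: [-2.91, 2.91], [-0.3, 2.13], [-1.5, 1.42], [0.17, 2.43], [-1.26, 4.41], [0.16, 1.93], [-2.52, 2.52]. Speed limits (rad/s): [1.89, 1.89, 2.39, 2.39, 3.01, 3.01, 3.01].

## Interface

Orientations are given as a 3x3 rotation matrix whose columns are the frame's x, y, z axes.
In Python, from workcell import robot, camrig, jaws gives the robot as it stands (robot), with the cameras (camrig) and the gripper (jaws). Calls block until the motion is done:
- robot.movep(position, orientation): joint-space move of the TCP to a pose.
- robot.movel(position, frame=None, max_speed=150, guard=None): straight line of the TCP; frame=None keeps the orientation; max_speed is the mean speed in mm/s. With guard (N) it stops when the force on the tool has changed by that much, and returns True; else False.
- robot.goto_joints(angles): joint-space move.
- jaws.open_gripper() and jaws.clamp(): open the fingers fully, or close them until they stop; the grip force is fixed at half the most.
- robot.wait(seconds).
- robot.inverse_kinematics(position, orientation): joint angles nearest the present ones, or None.
- robot.read_state(): the state.
- camrig.camera(name): name is "scene" or "top" or "wrist"; returns a dict with "image" (400x640x3 uint8, blue, green, red), "fx", "fy", "cx", "cy" (pixels), "cam_to_world" (4x4, takes a point from camera to world coordinates). Camera axes: x right, y up, looking along -z (the intrinsics and any distortion apply to the point x, -y, -z); pixel columns grow to the right and rows downward; lengths in mm; the calibration is good to about 2 mm. A picture is of the moment at which its call begins. There is no depth.
A pose or a line that the arm cannot do raises robot.PlanningError and nothing moves.
- robot.finish_job(): hands the job in; it is judged then, once.
The state is a dict: "time": time; "qpos": joint angles; "qvel": joint speeds; "joint_efforts": joint torques, N m; "eef_pos": TCP position; "tool_rot": TCP orientation; "ft_force": force on the tool from outside, world axes, zero at the start; "torque": the same for the moment, N m; "finger_gap": finger opening in mm; "gripper_force": force on a finger pad.
Only numpy, scipy, OpenCV 4.12 (cv2) and the standard library are available. Lean on these libraries where they do the work, as an engineer would, in place of code of your own. Each camera call takes 0.05 s, during which the arm holds its last target. There are 200 camera calls.

## Working session

There is one attempt and no reset: what is moved stays moved. The work goes in short steps, each a Python script; the robot and the scene stay as the last script left them, time stands still between calls to the robot, and variables do not carry over. Pictures are saved under pics/ and viewed, at most 12 in all, crops included, and the job is handed in when it is done.

```bash
mkdir -p pics; ls
python3 - <<'E'
from workcell import robot, camrig, jaws
import cv2,numpy as np
for n in("scene","top"):
    c=camrig.camera(n); cv2.imwrite(f"pics/{n}0.png",c["image"]); print(n,[k for k in c],c["fx"],c["fy"],c["cx"],c["cy"]);print(np.round(c["cam_to_world"],3).tolist())
s=robot.read_state();print(s["time"],s["eef_pos"],np.round(s["tool_rot"],3).tolist(),s["finger_gap"])
E
```

```text
pics
workcell.py
scene ['image', 'fx', 'fy', 'cx', 'cy', 'cam_to_world'] 402.667085497552 402.667085497552 315.5536289287202 201.35484684972386
[[-0.094, -0.734, 0.672, 1228.111], [0.995, -0.058, 0.076, 21.142], [-0.017, 0.676, 0.736, 838.308], [0.0, 0.0, 0.0, 1.0]]
top ['image', 'fx', 'fy', 'cx', 'cy', 'cam_to_world'] 396.6777634798347 396.6777634798347 317.0024948026197 197.15954085030998
[[-0.023, 0.993, -0.116, 438.276], [-0.999, -0.026, -0.027, -70.328], [-0.03, 0.115, 0.993, 1008.012], [0.0, 0.0, 0.0, 1.0]]
0.1 [197.00492596 592.81776159 197.91089725] [[-0.949, 0.315, -0.0], [0.315, 0.949, -0.001], [-0.0, -0.001, -1.0]] 85.66925653750687
```

View pics/top0.png

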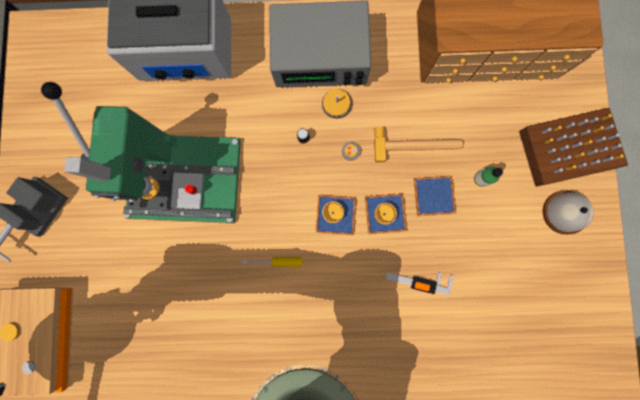

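View pics/scene0.png

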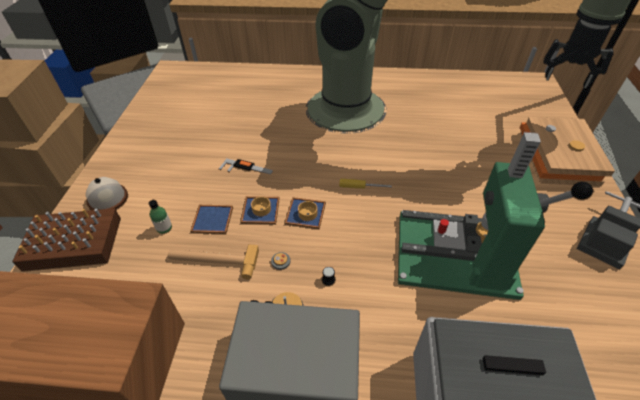

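The top view shows the knob at about (190,189), the die and cup partly hidden under the head at (150,187), the empty tray at (435,195), and finished cups at (334,212) and (386,213). The scene view shows the knob at (443,226) and the empty tray at (212,219).

```bash
cat > h.py <<'E'
from workcell import robot, camrig, jaws
import cv2,numpy as np
def ray(c,u,v):
    d=np.array([(u-c["cx"])/c["fx"],-(v-c["cy"])/c["fy"],-1]);M=np.array(c["cam_to_world"]);return M[:3,3],M[:3,:3]@d
def onz(c,u,v,z):
    o,d=ray(c,u,v);return o+d*(z-o[2])/d[2]
def proj(c,p):
    M=np.array(c["cam_to_world"]);q=M[:3,:3].T@(np.array(p)-M[:3,3]);return c["cx"]-c["fx"]*q[0]/q[2],c["cy"]+c["fy"]*q[1]/q[2]
def tri(r):
    A=0;b=0
    for o,d in r:
        d=d/np.linalg.norm(d);P=np.eye(3)-np.outer(d,d);A=A+P;b=b+P@o
    return np.linalg.solve(A,b)
def hsv(c): return cv2.cvtColor(c["image"],cv2.COLOR_BGR2HSV)
def blobs(m,amin=15):
    n,l,s,ce=cv2.connectedComponentsWithStats(m);return [(s[i,4],ce[i],s[i,:4]) for i in range(1,n) if s[i,4]>=amin]
def red(h): return cv2.inRange(h,(0,170,110),(5,255,255))|cv2.inRange(h,(174,170,110),(180,255,255))
def down(yaw): # tool y axis at world angle yaw, z down
    y=np.array([np.cos(yaw),np.sin(yaw),0]);z=np.array([0,0,-1.]);return np.c_[np.cross(y,z),y,z]
E
python3 - <<'E'
from h import *
C={n:camrig.camera(n) for n in("scene","top")}
R=[]
for n,c in C.items():
    h=hsv(c)
    for a,ce,b in blobs(red(h),10): print(n,"red",a,ce,b,onz(c,*ce,70)[:2])
    m=cv2.inRange(h,(100,110,50),(125,255,255))
    for a,ce,b in blobs(m,150):
        print(n,"blue",a,ce,b,onz(c,*ce,4.5)[:2])
    # tray squares (wood rim + felt): minAreaRect of felt
    k,_=cv2.findContours(m,cv2.RETR_EXTERNAL,cv2.CHAIN_APPROX_NONE)
    for q in k:
        if cv2.contourArea(q)>300:
            P=np.array([onz(c,*p[0],4.5)[:2] for p in q],np.float32);r=cv2.minAreaRect(P);print("   rect",r)
c=C["top"];m=cv2.inRange(hsv(c),(60,100,30),(90,255,255))
print(blobs(m,500))
cv2.imwrite("pics/t1.png",cv2.resize(c["image"][90:240,60:260],None,fx=4,fy=4,interpolation=cv2.INTER_CUBIC))
E
```

```text
scene red 40 [444.025 222.225] [441 219   7   7] [571.39893196 263.43734218]
scene blue 1133 [67.26478376 74.33451015] [45 50 48 47] [ -148.08150846 -1129.50598945]
   rect ((-182.38531494140625, -1132.584716796875), (448.77532958984375, 137.06993103027344), 41.71495819091797)
top red 60 [189.26666667 188.58333333] [185 185  10   8] [576.99859937 262.31236461]
top blue 562 [176.20640569  69.80604982] [142  64  67  14] [908.69230807 325.44950741]
top blue 1010 [434.5029703  195.34950495] [418 179  35  34] [ 552.36619118 -340.47834502]
top blue 530 [385.32075472 213.57924528] [368 197  35  34] [ 509.38301131 -214.82606229]
top blue 539 [337.38961039 217.06307978] [319 198  34  34] [503.62090736 -93.81384273]
   rect ((510.5882568359375, -88.40843200683594), (80.13274383544922, 80.642333984375), 84.43043518066406)
   rect ((510.2726745605469, -214.61509704589844), (80.5703353881836, 80.15694427490234), 3.490957021713257)
   rect ((552.6959838867188, -340.4372863769531), (80.46197509765625, 80.26638793945312), 2.390902519226074)
   rect ((907.0313720703125, 328.99700927734375), (32.332122802734375, 178.87405395507812), 0.1276196837425232)
[(np.int32(7679), array([157.54668577, 155.83591613]), array([ 87, 107, 152, 110], dtype=int32))]
```

View pics/t1.png

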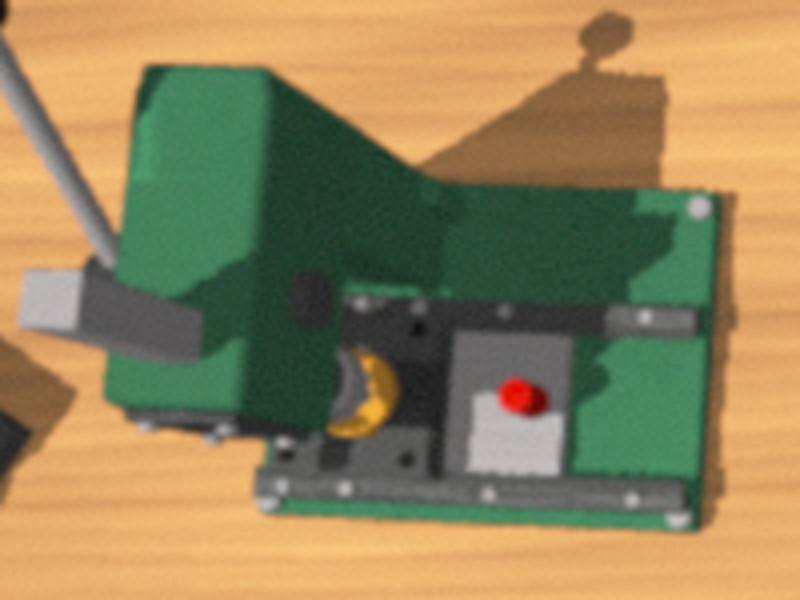

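Run:
```python
from h import *
c=camrig.camera("top")
f=lambda x,y,z:onz(c,60+x/4-.375,90+y/4-.375,z)[:2]
ang=lambda a,b:np.degrees(np.arctan2(*(b-a)[::-1]))
print("front",ang(f(697,528,20),f(268,513,20)),"rail",ang(f(632,499,36),f(281,486,36)),"right",ang(f(700,528,20),f(717,195,20)),"backrail",ang(f(645,317,36),f(362,303,36)))
print("knob",f(515,394,78))
robot.movel([430,250,260],max_speed=300)
print(robot.inverse_kinematics([540,255,260],down(np.radians(90+92-90))))
for yaw in(0,180): 
    q=robot.inverse_kinematics([530,255,260],down(np.radians(yaw+2)));print(yaw,q)
s=robot.read_state();print(s["time"],s["qpos"])
w=camrig.camera("wrist");print(np.round(w["cam_to_world"],2).tolist(),w["fx"]);cv2.imwrite("pics/w1.png",w["image"])
```

```text
front 86.59476821452655 rail 86.44488941886726 right -2.888963280556954 backrail 85.5053037251426
knob [576.98085756 261.64380548]
[-0.59946922  0.42023245  0.0836179   1.60598309 -0.03792086  1.11696272
  1.09923742]
0 [-0.7903943   0.42097858  0.34073322  1.6397927  -0.15327774  1.10720178
 -0.37354512]
180 [ 0.23105186  0.69313862 -1.27195984  1.58619942  0.6728533   1.36950003
  2.05966363]
1.8 [-0.73117713  0.24970981  0.10219484  1.85592248 -0.02967171  1.03761303
  0.63418466]
[[0.32, -0.91, -0.28, 356.91], [0.95, 0.3, 0.09, 273.71], [-0.0, -0.3, 0.95, 435.23], [0.0, 0.0, 0.0, 1.0]] 325.50386643329546
```

View pics/w1.png

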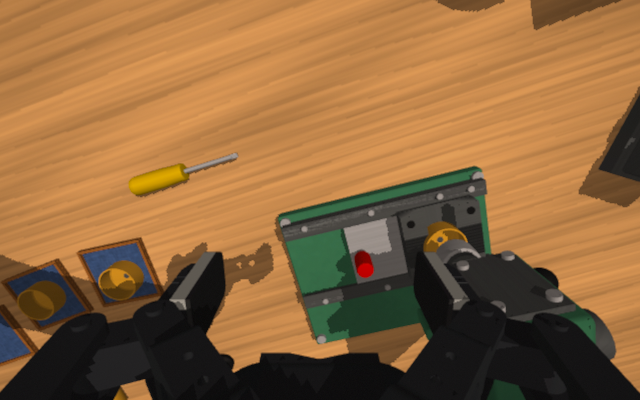

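The wrist view shows the knob top at about (365,268), the front-rail screws at (304,229) and (471,189), and the cup at (446,238). I'll cross-check the knob position and press angle, then go in.

Run:
```python
from h import *
w=camrig.camera("wrist");t=camrig.camera("top");s=camrig.camera("scene")
a=onz(w,304,229,36);b=onz(w,471,189,36);d=b-a;print("rail ang",np.degrees(np.arctan2(d[1],d[0])))
for c in(w,t,s):
    r=[x for x in blobs(red(hsv(c)),10)];print([(x[0],x[1],x[2]) for x in r])
print(onz(w,365,270,78), tri([ray(w,364,262),ray(t,189.2,188.5),ray(s,444,222.2)]))
# cup rim mask in wrist: brass
for q in [(446,240)]: print("cup~",onz(w,*q,68))
```

```text
rail ang 86.14666690535341
[(np.int32(293), array([365.25255973, 266.18088737]), array([357, 252,  17,  26], dtype=int32))]
[(np.int32(67), array([189.79104478, 188.76119403]), array([185, 185,  11,   8], dtype=int32))]
[(np.int32(39), array([443.94871795, 222.28205128]), array([441, 219,   7,   7], dtype=int32))]
[574.13722227 261.50257869  78.        ] [572.70929077 263.06430774  68.70571626]
cup~ [571.43330701 367.69425379  68.        ]
```

Run:
```python
from h import *
R=down(np.radians(-3.7))
robot.movel([500,200,260],R,max_speed=300)
robot.movel([573.5,262,170],R,max_speed=200)
w=camrig.camera("wrist");s=robot.read_state()
print(s["time"],s["eef_pos"],s["qpos"]);print(np.round(w["cam_to_world"],2).tolist())
for x in blobs(red(hsv(w)),10):
    print(x,onz(w,*x[1],64))
print(proj(w,[573.5,262,78]))
cv2.imwrite("pics/w2.png",w["image"])
```

```text
4.325 [573.52258255 261.48542662 171.07266723] [-0.74438263  0.58199824  0.33764927  1.62758858 -0.22276332  0.96901962
 -0.39680661]
[[1.0, 0.06, 0.02, 577.77], [-0.07, 0.95, 0.3, 336.25], [0.0, -0.3, 0.95, 346.03], [0.0, 0.0, 0.0, 1.0]]
(np.int32(562), array([320.72953737, 180.15302491]), array([310, 165,  24,  30], dtype=int32)) [574.64817063 261.38113767  64.        ]
(np.float64(319.44114946029), np.float64(183.7514865389991))
```

View pics/w2.png

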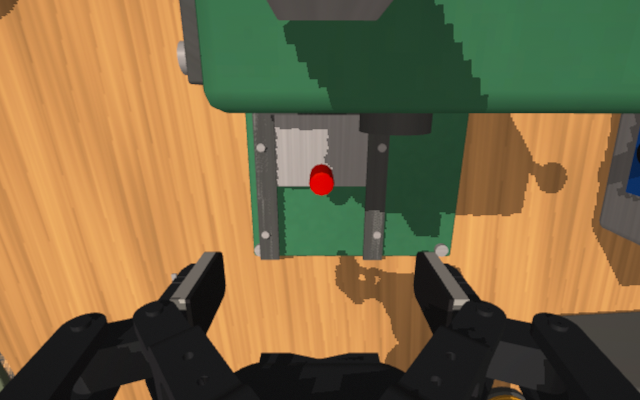

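The wrist view shows the knob at (321,180), centred between the fingers, but the camera side of the wrist faces the press head. I'll use the half-turned grasp instead, so check that it can be reached everywhere.

Run:
```python
from h import *
robot.movel([500,160,280],max_speed=300)
R=down(np.radians(176.3));o=np.array([-.0645,-.998,0])
K=np.array([574.5,261.8,45])
for p in (K+[0,0,120],K,K+o*65,K+o*132,K-o*105+o*130,[552,-340,40],[552,-340,120],[500,100,300]):
    q=robot.inverse_kinematics(p,R);print(np.round(p),None if q is None else np.round(q,2))
try:
    robot.movep([500,60,300],R);print(robot.read_state()["qpos"],robot.read_state()["time"])
except robot.PlanningError as e: print(e)
```

```text
[574. 262. 165.] [ 0.2   0.9  -1.28  1.58  0.88  1.34  1.89]
[574. 262.  45.] [ 0.2   1.1  -1.28  1.65  1.1   1.28  1.76]
[570. 197.  45.] [ 0.32  1.07 -1.28  1.73  1.1   1.24  1.82]
[566. 130.  45.] [ 0.45  1.05 -1.28  1.79  1.09  1.21  1.89]
[573. 237.  45.] [ 0.24  1.09 -1.28  1.69  1.1   1.26  1.78]
[ 552 -340   40] [-0.08  1.01  0.95  1.68 -0.96  1.   -1.98]
[ 552 -340  120] [-0.11  0.9   1.01  1.64 -0.84  1.09 -2.06]
[500 100 300] [ 0.6   0.48 -1.27  1.72  0.47  1.3   2.31]
[ 0.6846257   0.46143137 -1.26409795  1.73715336  0.45768952  1.28636464
  2.39302098] 7.4667
```

Run:
```python
from h import *
R=down(np.radians(176.3));o=np.array([-.0645,-.998,0]);K=np.array([574.5,261.8,45])
robot.movel(K+[0,-60,150],R,max_speed=250)
robot.movel(K+[0,0,90],R,max_speed=150)
w=camrig.camera("wrist");print(blobs(red(hsv(w)),10))
for x in blobs(red(hsv(w)),100): print(onz(w,*x[1],64))
print("hit",robot.movel(K,R,max_speed=80,guard=10))
s=robot.read_state();print(s["eef_pos"],s["ft_force"],s["time"])
jaws.clamp()
s=robot.read_state();print(s["eef_pos"],s["ft_force"],s["finger_gap"],s["gripper_force"],s["time"])
```

```text
[(np.int32(745), array([318.96778523, 194.46711409]), array([305, 176,  28,  36], dtype=int32))]
[574.91848243 261.64519233  64.        ]
hit False
[574.75278269 261.93586996  45.49741727] [ 0.09665487  0.86590907 -0.49954855] 10.425
[574.62090154 261.95361713  45.23229743] [ 0.29790543 -0.42507187  5.45504564] 0.4958204083838514 2.7697524055838585 11.1833
```

Run:
```python
from h import *
w=camrig.camera("wrist");t=camrig.camera("top");s=camrig.camera("scene")
for c in(t,s):print(blobs(red(hsv(c)),8))
a=cv2.resize(w["image"],(480,300));b=cv2.resize(s["image"][150:290,380:560],(385,300),interpolation=cv2.INTER_CUBIC)
cv2.imwrite("pics/g1.png",np.hstack([a,b])[:, :800])
```

```text
[]
[]
```

View pics/g1.png

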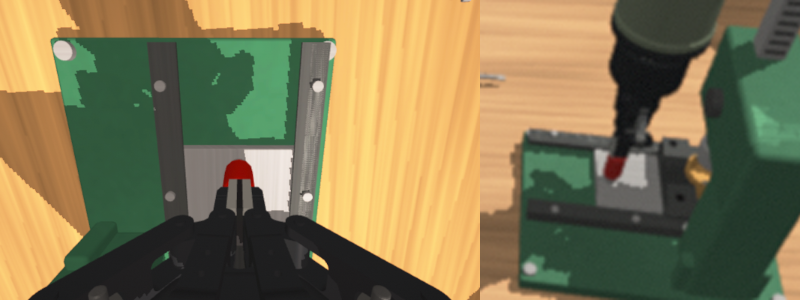

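Run:
```python
from h import *
w=camrig.camera("wrist");t=camrig.camera("top")
print("knob far edge now",onz(w,317,213,78),"plate edge now",onz(w,317,196,32))
print("plate edge before",onz(t,60+574/4-.375,90+397/4-.375,32))
m=red(hsv(w));print(blobs(cv2.inRange(hsv(w),(0,170,40),(6,255,255))|cv2.inRange(hsv(w),(174,170,40),(180,255,255)),30))
for p in([574.6,262,64],[574.6,262,78],[574.6,262,45]):print(proj(w,p))
```

```text
knob far edge now [573.83398497 238.89520778  78.        ] plate edge now [574.59418548 245.13845004  32.        ]
plate edge before [580.92500892 240.7153782   32.        ]
[(np.int32(909), array([317.2090209 , 229.18921892]), array([297, 213,  42,  37], dtype=int32))]
(np.float64(318.70120020211425), np.float64(244.60104493340108))
(np.float64(318.6347004056072), np.float64(257.3716704382694))
(np.float64(318.7765143190826), np.float64(230.13771671960154))
```

Run:
```python
from h import *
R=down(np.radians(176.3));K=np.array([574.5,261.8,45])
jaws.open_gripper();s=robot.read_state();print(s["ft_force"],s["finger_gap"])
w0=camrig.camera("wrist")
robot.movel(K+[0,0,90],R,max_speed=120)
w=camrig.camera("wrist")
for x in blobs(red(hsv(w)),100): print(x,onz(w,*x[1],64))
s=robot.read_state();print(s["time"],s["eef_pos"],s["finger_gap"])
cv2.imwrite("pics/g2.png",np.hstack([cv2.resize(w0["image"],(400,250)),cv2.resize(w["image"],(400,250))]))
```

```text
[-0.67529243 -0.34938875 -0.18523595] 85.8206280418295
(np.int32(765), array([318.03006536, 194.84183007]), array([304, 176,  28,  37], dtype=int32)) [574.92632305 261.74016326  64.        ]
13.2167 [574.18332196 261.50203406 134.15141573] 85.61629971563148
```

View pics/g2.png

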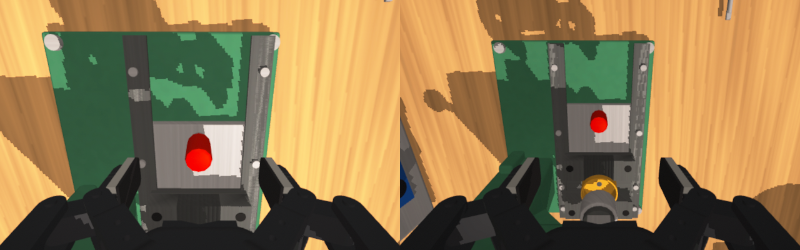

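The fingers closed above the knob: its top is still fully visible, it did not move, and only a light 5 N upward push showed on closing. The true fingertip height disagrees with the reported TCP, so I'll measure the tip with the cameras over free bench.

Run:
```python
from h import *
R=down(np.radians(176.3))
robot.movel([560,120,150],R,max_speed=200);jaws.clamp()
s=robot.read_state();print(s["time"],s["eef_pos"],np.round(s["tool_rot"],3).tolist(),s["finger_gap"])
c=camrig.camera("scene");w=camrig.camera("wrist")
p=proj(c,s["eef_pos"]);print(p,proj(c,s["eef_pos"]+[0,0,33]),proj(w,s["eef_pos"]),proj(w,s["eef_pos"]+[0,0,33]))
u,v=map(int,p);a=cv2.resize(c["image"][v-65:v+35,u-50:u+50],(400,400),interpolation=cv2.INTER_CUBIC)
i=proj(w,s["eef_pos"]);u2,v2=map(int,i);b=cv2.resize(w["image"][v2-50:v2+50,u2-50:u2+50],(400,400),interpolation=cv2.INTER_CUBIC)
for im,y in((a,260),(b,200)): cv2.drawMarker(im,(200,y),(255,0,255),0,16,1)
cv2.imwrite("pics/tip.png",np.hstack([a,b]))
```

```text
14.85 [560.04099511 119.98341868 150.0316574 ] [[-0.065, -0.998, 0.0], [-0.998, 0.065, 0.0], [-0.0, -0.0, -1.0]] -0.23837930806360702
(np.float64(388.7603323507853), np.float64(193.09287721939108)) (np.float64(390.4433466857837), np.float64(183.15228543924042)) (np.float64(318.6774226262063), np.float64(230.29723577276462)) (np.float64(318.5366687139694), np.float64(257.5905272732956))
```

View pics/tip.png

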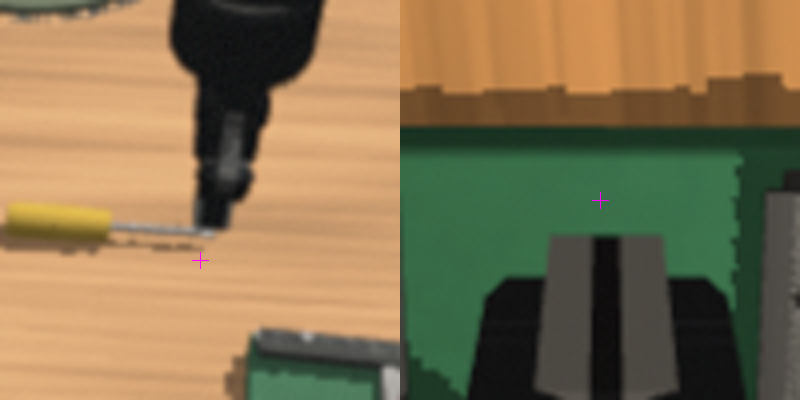

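In both views the real fingertips sit some 25–34 mm short of the reported TCP (the marker). I'll touch the bare bench gently to get the exact offset.

Run:
```python
from h import *
R=down(np.radians(176.3))
robot.movel([552,55,60],R,max_speed=200)
h=robot.movel([552,55,8],R,max_speed=60,guard=5)
s=robot.read_state();print(h,s["time"],s["eef_pos"],s["ft_force"])
if not h:
    h=robot.movel([552,55,-45],R,max_speed=30,guard=5)
    s=robot.read_state();print(h,s["time"],s["eef_pos"],s["ft_force"])
robot.movel([552,55,60],R,max_speed=200)
```

```text
False 16.675 [552.16304916  55.07116608   8.28290201] [ 0.33392232  0.10522037 -0.17387117]
True 17.925 [551.9206104   55.00968734 -32.81631791] [-1.72372798 -2.81805983 12.76557908]
```

The true tip is 32 mm behind the reported TCP, so I'll command 32 mm lower from here on.

```bash
cat >> h.py <<'E'
T=np.array([0,0,-32.])
R=down(np.radians(176.3));o=np.array([-.0645,-.998,0])
def st():
    s=robot.read_state();print(round(s["time"],2),np.round(s["eef_pos"],1),np.round(s["ft_force"],1),round(s["finger_gap"],1),round(s["gripper_force"],1));return s
E
python3 - <<'E'
from h import *
K=np.array([574.7,261.8,46])+T
robot.movel(K+[0,0,70],R,max_speed=250);jaws.open_gripper()
print("hit",robot.movel(K,R,max_speed=80,guard=10));st()
jaws.clamp();s=st()
if 18<s["finger_gap"]<26:
    p=s["eef_pos"]
    print(robot.movel(p+o*118,R,max_speed=55,guard=25));st()
    print(robot.movel(p+o*134,R,max_speed=20,guard=12));st()
    w=camrig.camera("wrist");cv2.imwrite("pics/p1.png",w["image"])
E
```

```text
hit False
21.34 [574.9 262.   14.5] [0.8 0.1 0.9] 85.2 0.0
21.95 [575.4 261.8  14.3] [ 3.6 -0.6  3.3] 20.3 58.8
False
24.24 [567.6 144.1  14.3] [-3.5  3.1  4.7] 20.8 59.4
True
24.88 [566.8 132.1  14.3] [0.3 0.4 5. ] 20.3 60.1
```

Run:
```python
from h import *
jaws.open_gripper()
p=st()["eef_pos"]
robot.movel(p+[0,0,95],R,max_speed=200)
robot.movel(np.array([573.6,215,130])+T,R,max_speed=250)
robot.wait(.2)
w=camrig.camera("wrist");t=camrig.camera("top");st()
for n,c in(("w",w),("t",t)):
    h=hsv(c);m=cv2.inRange(h,(14,120,60),(30,255,255)) if n=="w" else cv2.inRange(h,(14,170,60),(30,255,255))
    for x in blobs(m,40):
        print(n,x,onz(c,*x[1],66)[:2])
print(proj(w,[573.6,236.9,68]))
cv2.imwrite("pics/c1.png",w["image"])
```

```text
25.58 [566.2 132.5  14.1] [-0.3 -0.1  0.1] 85.4 0.0
26.99 [573.8 214.1  98. ] [-0.2 -0.   0.1] 85.3 0.0
w (np.int32(145035), array([333.07891199, 145.53366429]), array([  0,   0, 640, 393], dtype=int32)) [561.63719056 169.94936395]
w (np.int32(4428), array([322.07249322, 239.79607046]), array([285, 203,  76,  74], dtype=int32)) [572.85390424 235.04970023]
w (np.int32(579), array([504.78929188, 391.13989637]), array([486, 379,  40,  21], dtype=int32)) [432.1770438  380.52176199]
w (np.int32(83), array([119.28915663, 391.31325301]), array([113, 384,  14,  16], dtype=int32)) [747.58823467 359.72927922]
t (np.int32(5531), array([508.1037787 ,  25.26541313]), array([418,   0, 184,  66], dtype=int32)) [ 965.13085986 -529.22895174]
t (np.int32(506), array([336.50790514, 102.22529644]), array([324,  89,  26,  27], dtype=int32)) [781.91190961 -98.42400967]
t (np.int32(44), array([605.86363636, 116.88636364]), array([601, 113,  10,   8], dtype=int32)) [ 723.65889964 -741.815336  ]
t (np.int32(40), array([557.6 , 127.85]), array([553, 125,  10,   7], dtype=int32)) [ 700.35412441 -625.77158265]

[... 873 characters left out ...]
50489075]
t (np.int32(49), array([571.02040816, 167.24489796]), array([566, 164,  11,   7], dtype=int32)) [ 603.7513165  -648.15753716]
t (np.int32(294), array([332.74489796, 212.06462585]), array([324, 202,  19,  21], dtype=int32)) [511.78824555 -81.68815375]
t (np.int32(69), array([386.60869565, 206.66666667]), array([378, 204,  17,   7], dtype=int32)) [ 521.36908916 -209.71727198]
t (np.int32(894), array([ 62.90604027, 340.35794183]), array([ 54, 288,  18, 105], dtype=int32)) [227.28336017 556.91002039]
t (np.int32(249), array([  9.35742972, 331.67068273]), array([  0, 323,  19,  18], dtype=int32)) [249.13828847 686.34174425]
(np.float64(321.19256032591494), np.float64(243.5413818850316))
```

View pics/c1.png

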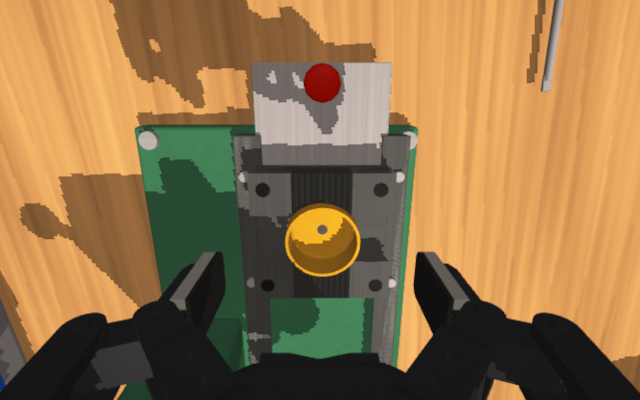

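Run:
```python
import cv2
i=cv2.imread("pics/c1.png")[155:310,220:420]
cv2.imwrite("pics/c2.png",cv2.resize(cv2.convertScaleAbs(i,alpha=2.0,beta=10),None,fx=3.8,fy=3.8,interpolation=cv2.INTER_CUBIC))
```

```text
(no output)
```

View pics/c2.png

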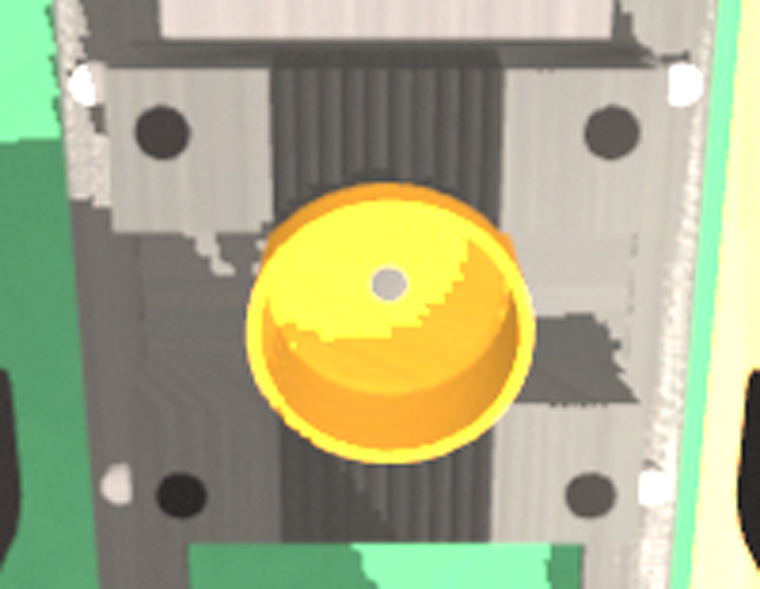

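The crop shows the cup seated in the die, rim centre at about (322.5,240.8). The finger slot runs left–right (across x), with its edges at about rows 216 and 261.

Run:
```python
from h import *
w=camrig.camera("wrist")
c=onz(w,322.4,240.6,68);a=onz(w,380,216,62);b=onz(w,380,261,62)
print(c,a,b);m=(a+b)/2
m=m+o*0; # slot mid at x of a; bring to cup x along press x axis
ym=m[1]-(c[0]-m[0])*.0645
print("slot y",ym)
P=np.array([(c[0]+573.6)/2,(c[1]+236.9+ym)/3,45.5]);print(P)
robot.movel(P+T+[0,0,60],R,max_speed=150)
robot.wait(.2)
h=robot.movel(P+T,R,max_speed=50,guard=6);st();print("hit",h)
```

```text
[572.71634104 235.07126909  68.        ] [531.7518553  221.90109314  62.        ] [532.15857713 256.88836818  62.        ]
slot y 236.76563810486618
[573.15817052 236.24563573  45.5       ]
28.96 [573.3 236.3  13.8] [ 0.1  0.5 -0.9] 85.6 0.0
hit False
```

Run:
```python
from h import *
jaws.clamp();s=st()
if 45<s["finger_gap"]<56:
    p=s["eef_pos"]
    robot.movel(p+[0,0,10],R,max_speed=30);st()
    robot.movel(p+[0,0,60],R,max_speed=80);st()
    w=camrig.camera("wrist");cv2.imwrite("pics/l1.png",w["image"])
    q=robot.inverse_kinematics([552.5,-340.4,100],R);print(q)
    for yaw in(0,45,90,135,176.3,-135,-90,-45):
        q=robot.inverse_kinematics(np.array([552.5,-340.4,60]),down(np.radians(yaw)));print(yaw,None if q is None else np.round(q-s["qpos"],2))
```

```text
29.41 [573.2 236.5  14.2] [-2.7 -1.2  9.5] 49.4 61.4
29.92 [573.3 236.4  24.2] [-0.3 -0.3 -1.3] 50.0 62.1
30.69 [573.1 236.2  73.9] [ 0.   0.3 -1.5] 49.4 62.2
[-0.16794001  1.07394612  1.21927308  1.65081998 -1.07074404  1.22406062
 -1.90271202]
0 [ 0.57 -0.2   0.6  -0.08 -0.6  -0.14 -1.67]
45 [ 0.69 -0.17  0.42 -0.09 -0.44 -0.1  -1.01]
90 [ 0.82 -0.11  0.2  -0.09 -0.25 -0.01 -0.36]
135 [ 0.89 -0.07  0.07 -0.1  -0.15  0.04  0.35]
176.3 [-0.25  0.22  2.13 -0.03 -2.03  0.24 -3.76]
-135 [-0.25  0.22  2.13 -0.03 -2.03  0.24 -2.91]
-90 [-0.25  0.22  2.13 -0.03 -2.03  0.24 -2.13]
-45 [-0.1  -0.04  1.71 -0.04 -1.65 -0.04 -1.61]
```

Run:
```python
from h import *
p=robot.read_state()["eef_pos"];D=down(np.radians(135))
robot.movel(p+[0,-20,60],R,max_speed=120)
robot.movel([560,-50,134],down(np.radians(155)),max_speed=150)
robot.movel([552.6,-340.4,110],D,max_speed=150);s=st()
robot.movel([552.6,-340.4,20],D,max_speed=100);robot.wait(.2);s=st()
robot.movel([552.6,-340.4,-14],D,max_speed=50,guard=6);st()
w=camrig.camera("wrist");cv2.imwrite("pics/d1.png",w["image"])
h=robot.movel([552.6,-340.4,-27],D,max_speed=15,guard=4);print(h);st()
```

```text
35.43 [ 552.8 -339.7  110.1] [-0.7  0.5 -0.8] 49.0 62.2
36.68 [ 552.8 -340.6   20.5] [-0.2  0.9 -1.9] 49.6 62.2
37.52 [ 552.8 -340.4  -13.8] [ 0.3  0.  -1.6] 49.3 62.2
True
38.19 [ 552.5 -340.4  -23.3] [-0.9  0.1  8.6] 49.6 63.0
```

View pics/d1.png

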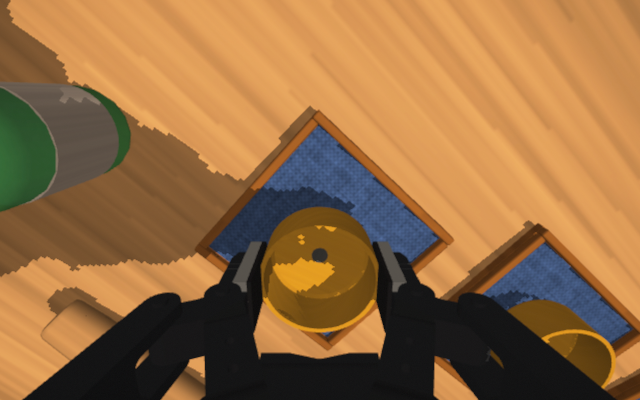

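The cup (320,265) sits over the middle of the empty tray, and it has touched the felt at exactly the expected height. I'll release it, retreat and verify.

Run:
```python
from h import *
D=down(np.radians(135))
jaws.open_gripper();st()
robot.movel([552.6,-340.4,40],D,max_speed=60);
robot.movel([520,-230,180],D,max_speed=200);robot.movel([430,-100,250],D,max_speed=250);st()
t=camrig.camera("top");s=camrig.camera("scene")
a=cv2.resize(t["image"][90:240,160:520],(800,333));b=cv2.resize(s["image"][130:300,140:560],(640,259))
cv2.imwrite("pics/e1.png",np.vstack([a,np.pad(b,((0,0),(0,160),(0,0)))]))
```

```text
38.64 [ 552.  -340.2  -23.8] [ 0.2 -0.5 -0.8] 85.4 0.0
41.75 [ 430.3 -101.1  249.5] [ 0.4 -0.8  0.5] 85.5 0.0
```

View pics/e1.png

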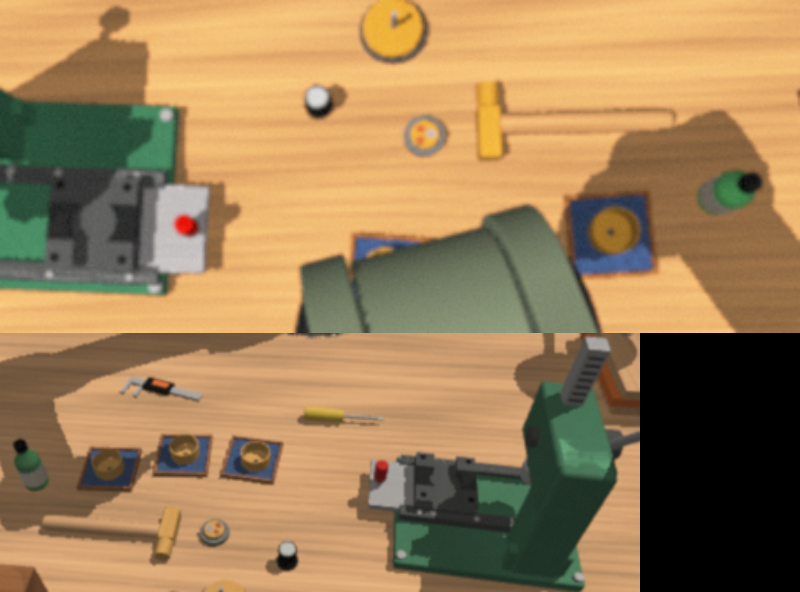

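The cup stands mouth up and centred in the formerly empty tray. The shuttle is fully out, the die is empty, and nothing else has been disturbed.

```bash
python3 -c "
from workcell import robot, camrig, jaws
print(robot.finish_job())"
```

```text
the job is handed in; nothing more can be done
None
```

I handed the job in at about 42 s: the shuttle is out at its stop, the cup stands mouth up, centred on the felt of the formerly empty tray, and the final pictures show everything else where it was; the judge's verdict was not returned.

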